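Cull two bad lantern brackets and spoil-mark them in the hand press

TASK

Five steel lantern brackets lie on the bench; two are bad: one is too short and one is bent. Lay both bad ones flat, side by side, on the bed of the hand press with their plain ends (the ends without the tab) well in under the jaw, then, only once both are in, push the press lever down to its stop and let it come back up, leaving the two in the press. Leave the three good brackets and everything else on the bench where they are.

Things in the scene. Friction and masses are not known exactly. Their poses are not given: they have to be found in the camera images.
- good_a: good steel bracket: flat bar 16 mm wide (its y) and 10 mm thick, lying flat, straight and 180 mm long, with a 10 mm thick tab standing 40 mm high (from the underside) at its -x end. Origin: centre of its underside; +x runs along the bar to its plain (tabless) end; z up. About 0.26 kg.
- good_b: good bracket, like good_a.
- good_c: good bracket, like good_a.
- short: BAD, too short: steel bracket: flat bar 16 mm wide (its y) and 10 mm thick, lying flat, straight but only 125 mm long, with the same 40 mm tab at its -x end. Origin: centre of its underside; +x along the bar to its plain end. About 0.19 kg.
- bent: BAD, bent: like a good one (16 x 10 mm bar, 40 mm tab) but kinked 26 degrees sideways at mid-length: a shallow V from above. Origin: underside at the kink. The plain half runs 90 mm in its +x direction turned 13 degrees towards +y; the tab half 90 mm in its -x direction turned 13 degrees towards +y, tab at its end. Grip it beside the kink on the tab half. About 0.26 kg.
- short_tip (a point): underside of the short bracket at the very end without the tab, 62.5 mm in +x from its origin.
- bent_tip (a point): underside of the bent bracket at the very end without the tab (88 mm in x, 20 mm in y from its origin).
- press: green hand marking press, fixed. Origin: on the bench under the middle of its jaw; its -x is the open front, z up. Flat bed 170 mm wide (y), x -130 to +130 mm, top 30 mm above the bench. Over it a head, 210 mm high over the bench, no farther forward than the jaw (x -20); the column begins at x +55. The lever's arm is on the +y side, beyond the bed (y 113 to 131).
- jaw_home (a point): fixed point of the press: where the middle of the jaw's underside is when the lever is home, 68 mm above the bench and 38 mm above the bed (11.5 mm above the bed at the stop). The jaw is a steel bar 140 mm wide (press y -70 to +70) and 40 mm deep (x -20 to +20). Brackets go in from the front (-x), plain end first, flat on the bed, tab staying outside.
- press_lever (a joint): lever of the press, rad: 0 = home (arm 35 degrees above level, pointing to the press's -x), 1.05 = down at its stop (arm 25 degrees below level). Hinge axis along the press's y through x 30, z 165 mm in its frame. A spring holds it home and brings it back: about 2 N at the grip to start, 8 N at the stop. The jaw moves down with it.
- lever_grip (a point): middle of the lever's black grip, a round bar 20 mm in diameter, 75 mm long, along the press's y; 150 mm from the hinge axis, at y = 158 mm in the press's frame. It can be pushed down from above, following its arc.
- hammer: hammer lying on the bench, about 260 mm long; bystander.
- file: file with wooden handle, 250 mm long, lying; origin 120 mm from the handle's end; bystander.
- jar: closed glass jar, 60 mm diameter, 75 mm high; bystander.
- mug: white mug, 76 mm diameter, 80 mm high; bystander.
- dish: small white dish, 84 mm diameter, 35 mm high; bystander.
- pliers: pliers with yellow grips, 150 mm long, lying; bystander.
- block: brass block 70 x 50 x 35 mm; bystander.

How it is judged:
By the outcome, as a careful person would: the job done as asked, in the order asked, and still so for the second after the job is handed in, with the robot touching nothing.
It also fails if it takes over 72 s, if anything falls off the work surface, if the arm or the gripper's body presses on something with over 40 N, if the wrist force passes 120 N, or if a joint passes its speed limit or range.

ROBOT

A 7-joint arm with a two-finger parallel gripper is mounted at the origin on the work surface. World frame = base frame: x ahead of the robot, y to its left, z up, the work surface at z = 0. Lengths are in mm, angles in rad, forces in N, time in s.
With the tool pointing down it reaches from about 400 to 900 mm from the base axis. Payload 5.6 kg.
Tool frame: the origin (TCP) lies midway between the tips of the shut fingers; the grasp point (between the pads) lies 19 mm behind it; z points along the fingers, y is the line along which they close (so a half turn about z gives the same grasp; the last joint's range is limited). The gripper opens to 92 mm and grips with 3 to 60 N. Pads are 20 mm wide; open, the fingers measure 128 mm over their backs; the gripper's body (75 mm by 189 mm) begins 69 mm behind the grasp point.
Start: joints at [-0.043, 0.468, -0.012, 1.603, 0.006, 1.071, -0.056], TCP at [650.008, -0.045, 178.492] pointing down, gripper open.
Joint ranges: [-2.53, 2.53], [-0.31, 2.02], [-1.57, 1.55], [0.28, 2.44], [-1.29, 4.43], [0.15, 1.84], [-2.92, 2.92]. Speed limits (rad/s): [2.57, 2.57, 3.14, 3.14, 3.14, 3.14, 3.14].

INTERFACE

Orientations are given as a rotation vector (axis times angle).
In Python, from cell import robot, grip, kin, viewer gives the robot as it stands. Calls block until the motion is done:
- robot.movep(position, orientation): joint-space move of the TCP to a pose.
- robot.servo_line(position, feed=150, rotation=None): straight line of the TCP; rotation=None keeps the orientation; feed is the mean speed in mm/s.
- robot.goto_joints(angles): joint-space move.
- grip(opening, newtons=None): opening from 0.0 (shut) to 1.0 (fully open); newtons is the grip in N (None keeps the last); returns when the fingers have stopped.
- robot.hold(seconds).
- kin.ik(position, orientation): joint angles nearest the present ones, or None.
- robot.observe(): the state.
- viewer.read_camera(name): name is "scene" or "side" or "wrist"; returns the picture (480x640x3 uint8, red, green, blue); there is no depth.
- viewer.camera_info(name): a dict with "camera_matrix" (3x3 intrinsics, pixels), "R" (3x3) and "t" (3): a world point X has camera coordinates R X + t. Camera axes: x right, y down, z forward; pixel columns grow to the right and rows downward; lengths in mm; the calibration is good to about 2 mm. A picture is of the moment at which its call begins: read the wrist's pose just before it. camera_info takes no time and is no camera call; for the wrist camera it gives the pose at the moment of the call.
A pose or a line that the arm cannot do raises robot.IKError and nothing moves.
- robot.job_done(): hands the job in; it is judged then, once.
Trained networks look in the newest picture that a camera, given by its name, has taken for a name from the list of things; names that differ only in an ending like _2 or _b are one class to them, and where a whole thing is asked for, a point or a joint stands for the part that bears it (a point fixed in the world has none). Each returns a list of dicts, best first, with "confidence" (0 to 1); they miss things now and then, are a little off and sometimes report something else, mostly with a low value. They report only what shows in the picture. A call takes as long as a camera call.
- viewer.silhouettes(name, camera): "mask" (480x640 bool, what is visible of it).
- viewer.pinpoint(name, camera): "at" ([x, y, z] in mm, in the coordinates of the camera as it stood for that picture, good to about 4 mm: a listed point, or the origin of a listed thing).
The state is a dict: "t": time; "joints": joint angles; "joint_velocities": joint speeds; "joint_torque": joint torques, N m; "tcp_pos": TCP position; "tcp_rot": TCP orientation; "contact_force": force on the tool from outside, world axes, zero at the start; "wrist_torque": the same for the moment, N m; "grip_width": opening from 0.0 (shut) to 1.0 (fully open); "grip_force": force on a finger pad.
Only numpy, scipy, OpenCV 4.12 (cv2) and the standard library are available. Lean on these libraries where they do the work, as an engineer would, in place of code of your own. Each camera call takes 0.05 s, during which the arm holds its last target. There are 200 camera calls.

## Working session

There is one attempt and no reset: what is moved stays moved. The work goes in short steps, each a Python script; the robot and the scene stay as the last script left them, time stands still between calls to the robot, and variables do not carry over. Pictures are saved under pics/ and viewed, at most 10 in all, crops included, and the job is handed in when it is done.

```bash
ls; mkdir -p pics; python3 - <<'E'
from cell import robot, grip, kin, viewer
import cv2,numpy as np
for c in ("scene","side"):
    im=viewer.read_camera(c); cv2.imwrite(f"pics/{c}0.png",im[:,:,::-1])
    i=viewer.camera_info(c); R=np.array(i["R"]);t=np.array(i["t"]); print(c,"cam at",(-R.T@t).round(), np.array(i["camera_matrix"]).round(1).tolist())
    for n in ("good_a","short","bent","short_tip","bent_tip","press","jaw_home","lever_grip"):
        r=viewer.pinpoint(n,c)
        print(n,[( (R.T@(np.array(d["at"])-t)).round(1).tolist(),round(d["confidence"],2)) for d in r[:5]])
print(robot.observe()["t"])
E
```

```text
pics
scene cam at [1142. -613. 1143.] [[602.8, 0.0, 325.4], [0.0, 602.8, 237.8], [0.0, 0.0, 1.0]]
good_a [([507.1, -359.1, -1.2], 0.93), ([523.1, -264.6, -4.0], 0.79), ([531.2, 9.9, -2.6], 0.65), ([612.0, -157.5, -1.2], 0.44)]
short [([543.8, -164.4, -2.7], 0.71)]
bent [([489.9, -84.2, 1.7], 0.94)]
short_tip [([609.2, -156.8, -3.0], 0.77)]
bent_tip [([573.3, -49.4, -3.9], 0.73), ([301.2, -390.0, 3.0], 0.41)]
press [([621.3, 192.8, 1.6], 0.95)]
jaw_home [([623.0, 189.7, 66.2], 0.71)]
lever_grip [([482.2, 312.9, 245.0], 0.69), ([609.5, -156.3, -1.5], 0.53)]
side cam at [-112. -898. 1107.] [[621.6, 0.0, 314.3], [0.0, 621.6, 226.3], [0.0, 0.0, 1.0]]
good_a [([525.0, 11.3, -1.7], 0.86), ([506.4, -354.0, -2.3], 0.72), ([524.1, -261.9, -1.0], 0.65), ([336.7, -191.5, -2.3], 0.58)]
short [([547.2, -163.4, -3.7], 0.61)]
bent [([486.2, -82.2, 1.8], 0.56), ([606.7, -160.6, 1.0], 0.54)]
short_tip []
bent_tip [([573.6, -48.4, -0.8], 0.89)]
press [([620.5, 185.0, -2.3], 0.74)]
jaw_home [([615.1, 185.1, 64.4], 0.94)]
lever_grip [([482.1, 308.4, 252.7], 0.62)]
0.9
```

View pics/scene0.png

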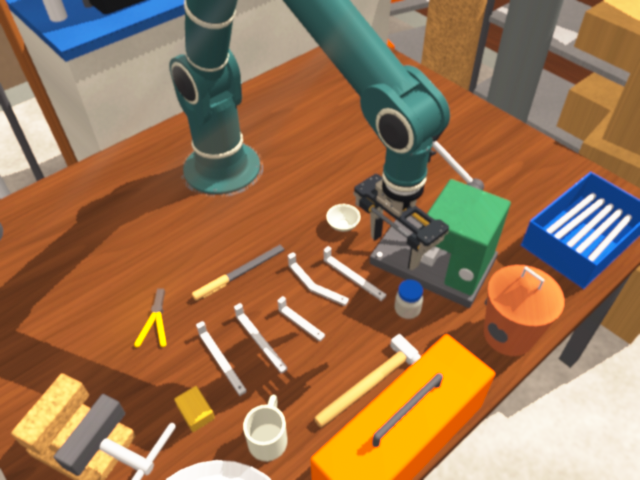

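View pics/side0.png

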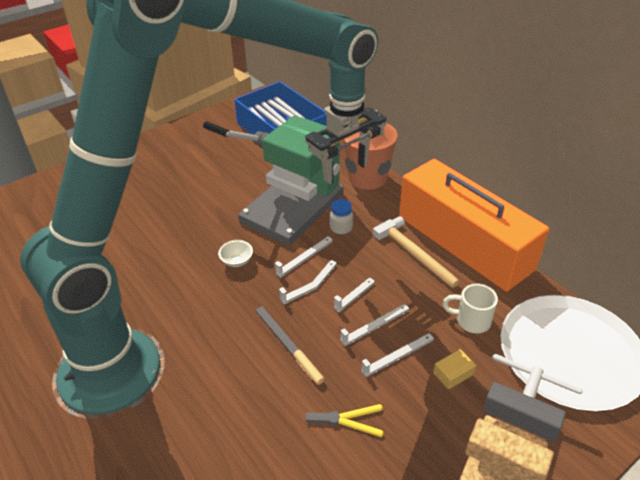

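The brackets lie roughly parallel with their tabs toward the robot: bent at about (315,280) in the scene picture, short at (300,318). The press bed opens toward the robot. Next I'll look closer with the wrist camera.

```bash
cat > h.py <<'E'
from cell import robot, grip, kin, viewer
import cv2,numpy as np
from scipy.spatial.transform import Rotation as Ro
def cam(c):
    i=viewer.camera_info(c); return np.array(i["camera_matrix"]),np.array(i["R"]),np.array(i["t"])
def down(deg):  # tool pointing down, tool x along world heading deg (mod 180)
    return (Ro.from_euler('z',deg,degrees=True)*Ro.from_rotvec([np.pi,0,0])).as_rotvec()
def shot(c,fn,names):
    K,R,t=cam(c); im=viewer.read_camera(c); cv2.imwrite(fn,im[:,:,::-1])
    print(c,"at",(-R.T@t).round().tolist(),"fwd",R[2].round(2).tolist())
    for n in names:
        print(n,[((R.T@(np.array(d["at"])-t)).round(1).tolist(),round(d["confidence"],2)) for d in viewer.pinpoint(n,c)[:3]])
    np.savez(fn[:-4]+".npz",K=K,R=R,t=t); return im,K,R,t
def ray(K,R,t,uv,z):
    d=R.T@np.linalg.inv(K)@np.array([uv[0],uv[1],1.]); c=-R.T@t
    return c+d*(z-c[2])/d[2]
E
python3 - <<'E'
from h import *
o=robot.observe(); print(o["tcp_rot"],Ro.from_rotvec(o["tcp_rot"]).as_matrix().round(2).tolist())
robot.movep([500,-120,330],down(0)); print(robot.observe()["joints"],robot.observe()["t"])
im,K,R,t=shot("wrist","pics/w1.png",["short","short_tip","bent","bent_tip"])
for n in("short","bent"):
    m=viewer.silhouettes(n,"wrist")
    for d in m[:2]: print(n,d["confidence"],d["mask"].sum()); 
    if m: cv2.imwrite(f"pics/m_{n}.png",m[0]["mask"].astype(np.uint8)*255)
robot.movep([480,140,330],down(18)); 
shot("wrist","pics/w2.png",["press","jaw_home","lever_grip"]); print(robot.observe()["t"])
cv2.imwrite("pics/w12.png",np.vstack([cv2.imread("pics/w1.png"),cv2.imread("pics/w2.png")])[:, :])
E
```

```text
[2.22153131e+00 2.22127323e+00 2.77821684e-06] [[0.0, 1.0, 0.0], [1.0, -0.0, -0.0], [-0.0, 0.0, -1.0]]
[-0.11560686  0.10200573  0.31284773  1.74899694 -0.03265552  1.29595288
 -1.36412404] 2.0917
wrist at [574.0, -120.0, 536.0] fwd [-0.26, -0.0, -0.96]
short [([544.3, -166.8, 1.4], 0.82), ([605.8, -155.5, 0.5], 0.54)]
short_tip [([571.9, -53.9, -1.0], 0.73), ([605.6, -156.3, -4.3], 0.57)]
bent [([486.8, -85.2, -5.9], 0.56)]
bent_tip [([573.6, -53.5, -1.4], 0.94)]
short 0.71 1856
short 0.65 1273
bent 0.74 1598
bent 0.58 1289
wrist at [551.0, 160.0, 537.0] fwd [-0.25, -0.08, -0.97]
press [([621.5, 190.8, 2.2], 0.76)]
jaw_home [([620.6, 184.2, 72.7], 0.91), ([387.8, 103.0, 0.8], 0.46)]
lever_grip [([484.1, 309.7, 253.1], 0.65)]
3.6583
```

View pics/w1.png

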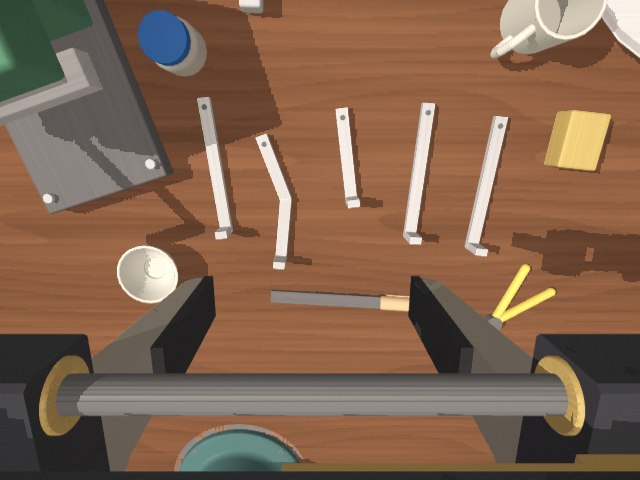

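View pics/w2.png

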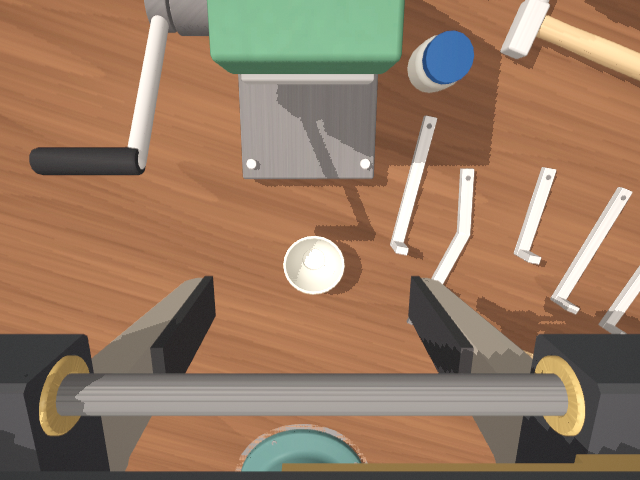

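The wrist pictures show the following:
- **w1:** short runs from (342,109) at its plain end to (353,207) at its tab. Bent has its tip at (263,136), kink at (285,195) and tab at (279,265).
- **w2:** the bed's front corners are at about (243,178) and (375,178), with the dish close in front at (314,265). The lever is on the left.

Next I'll fit models to these.

```bash
cat > fit.py <<'E'
import cv2,numpy as np
from scipy.optimize import minimize
from h import ray
L=lambda f:(cv2.imread(f"pics/{f}.png"),)+tuple(np.load(f"pics/{f}.npz")[k] for k in "KRt")
def box(p,q,w,h):  # bar from p to q
    p,q=np.array(p,float),np.array(q,float); u=(q-p)/np.linalg.norm(q-p); n=np.array([-u[1],u[0]])*w/2
    return np.array([[*(a+s*n),z] for a in(p,q) for s in(1,-1) for z in(0,h)])
c,s=np.cos(np.radians(13)),np.sin(np.radians(13))
M={"short":[box([-62.5,0],[62.5,0],16,10),box([-62.5,0],[-52.5,0],16,40)],
   "bent":[box([0,0],[90*c,90*s],16,10),box([0,0],[-90*c,90*s],16,10),box([-90*c,90*s],[-80*c,80*s],16,40)]}
def proj(P,x,K,R,t,z0=0):
    a=x[2]; G=np.array([[np.cos(a),-np.sin(a),0],[np.sin(a),np.cos(a),0],[0,0,1]])
    q=((P@G.T+[x[0],x[1],z0])@R.T+t)@K.T; return q[:,:2]/q[:,2:]
def render(n,x,K,R,t,z0=0,S=4):
    m=np.zeros((480*S,640*S),np.uint8)
    for P in M[n]:
        h=cv2.convexHull((proj(P,x,K,R,t,z0)*S*16+8*S).astype(np.int32)); cv2.fillConvexPoly(m,h,255,shift=4)
    return cv2.resize(m,(640,480),interpolation=cv2.INTER_AREA)/255.
def fit(n,x0,im,K,R,t,z0=0):
    hsv=cv2.cvtColor(im,cv2.COLOR_BGR2HSV); b=((hsv[...,1]<70)&(hsv[...,2]>130)).astype(np.uint8)
    roi=cv2.dilate((render(n,x0,K,R,t,z0)>0).astype(np.uint8),np.ones((17,17)))
    b=b*roi
    _,lab,st,_=cv2.connectedComponentsWithStats(b); b=(lab==1+np.argmax(st[1:,4])).astype(float)
    f=lambda d:np.abs(render(n,np.array(x0)+d*[5,5,.05],K,R,t,z0)-b).sum()/b.sum()
    r=minimize(f,np.zeros(3),method="Nelder-Mead",options=dict(initial_simplex=[[0,0,0],[1,0,0],[0,1,0],[0,0,1]],xatol=.01,fatol=1e-4))
    return np.array(x0)+r.x*[5,5,.05],r.fun
E
python3 - <<'E'
from fit import *
A=L("w1");B=L("w2")
v=A[0].copy()
for n,x0 in(("short",[545,-165,.1]),("bent",[488,-83,.155])):
    x,e=fit(n,x0,*A); print(n,x[:2].round(1),np.degrees(x[2]).round(1),round(e,3))
    m=(render(n,x,*A[1:])>.5).astype(np.uint8); cv2.drawContours(v,cv2.findContours(m,0,2)[0],-1,(0,0,255),1)
p=[ray(*B[1:],uv,30)for uv in((243,178),(375,178))]; q=[ray(*A[1:],uv,30)for uv in((50,212),(172,172))]
for a in(p,q):
    d=a[1]-a[0]; yaw=np.arctan2(d[0],-d[1]); m=(a[0]+a[1])/2
    print("front",a[0].round(1),a[1].round(1),"w",np.linalg.norm(d).round(1),"yaw",np.degrees(yaw).round(1),"origin",(m[:2]+130*np.array([np.cos(yaw),np.sin(yaw)])).round(1))
print("dish rim",[ray(*B[1:],uv,35).round().tolist() for uv in((314,237),(314,293),(284,265),(344,265))])
K,R,t=B[1:]
# press check overlay on w2
w=B[0].copy()
x=(620.5,188.5,np.radians(18.))
P=np.array([[-130,85,30],[-130,-85,30],[-20,85,30],[-20,-85,30],[-20,70,68],[-20,-70,68],[-92.9,158,251],[-92.9,195,251],[-92.9,120,251]],float)
for a in proj(P,x,K,R,t): cv2.drawMarker(w,tuple(int(k) for k in a.round()),(0,0,255),0,9,1)
cv2.imwrite("pics/ov.png",np.hstack([cv2.resize(v[80:290,190:400],(420,420)),cv2.resize(w[0:300,20:400],None,fx=1,fy=1.4)]))
E
```

```text
short [ 544.8 -166.3] 7.9 0.053
bent [488.2 -83.9] 7.5 0.068
front [471.5 227.1  30. ] [523.8  64.7  30. ] w 170.6 yaw 17.9 origin [621.4 185.8]
front [473.4 225.4  30. ] [526.1  59.4  30. ] w 174.2 yaw 17.6 origin [623.6 181.8]
dish rim [[426.0, 116.0, 35.0], [349.0, 91.0, 35.0], [376.0, 143.0, 35.0], [401.0, 65.0, 35.0]]
```

View pics/ov.png

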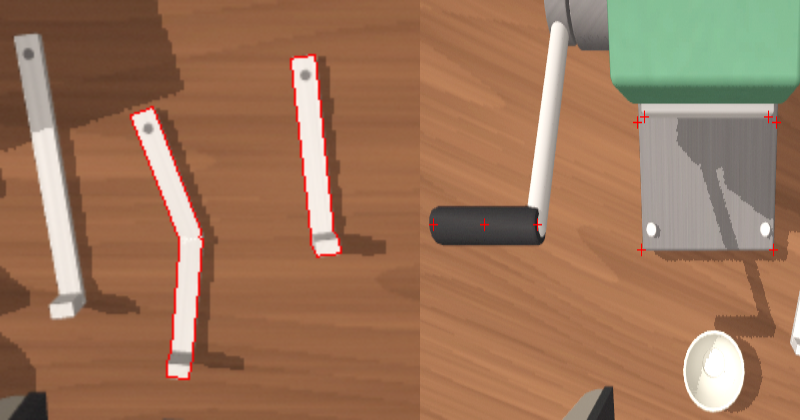

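The fits match the outlines, and the press is at about (621,187) with yaw 17.9°. I'll pick the bent bracket first and place it with its tab half along press x, so the gripper body stays clear of the head. The tool goes half-turned, which keeps the wrist camera on the outside.

```bash
cat >> h.py <<'E'
PX,PY,PA=621.,187.,17.9
def press(x,y,z): 
    a=np.radians(PA); return np.array([PX+x*np.cos(a)-y*np.sin(a),PY+x*np.sin(a)+y*np.cos(a),z])
def st(tag):
    o=robot.observe(); print(tag,"t",round(o["t"],2),"tcp",np.round(o["tcp_pos"],1).tolist(),"F",np.round(o["contact_force"],1).tolist(),"w",round(o["grip_width"],3),"gf",round(o["grip_force"],1)); return o
def pick(x,y,deg):
    r=down(deg+180)
    grip(.45); robot.movep([x,y,120],r); robot.servo_line([x,y,3.5],150); st("at")
    grip(0,40); st("grip"); robot.servo_line([x,y,30],60); st("lift"); robot.servo_line([x,y,150],200)
def insert(x,y,off=65):
    r=down(PA+180)
    robot.movep(press(x-off,y,150),r); robot.servo_line(press(x-off,y,47),200); st("front")
    robot.servo_line(press(x,y,47),70); st("in"); 
E
python3 - <<'E'
from h import *
for p,r in((press(-63,0,34),down(PA+180)),(press(-128,0,150),down(PA+180)),([470,-80,3.5],down(-5.5+180)),(press(-106,158,108),down(PA+180)),(press(-63,-50,34),down(PA+180))): print(np.round(kin.ik(p,r),2) if kin.ik(p,r) is not None else None)
a=np.radians(7.5); l=np.array([-18*np.cos(np.radians(13)),18*np.sin(np.radians(13))])
g=np.array([488.2,-83.9])+[[np.cos(a),-np.sin(a)],[np.sin(a),np.cos(a)]]@l; print(g)
pick(*g,-5.5); insert(-63,0)
shot("side","pics/s1.png",["bent_tip","bent"])
a=cv2.imread("pics/s1.png")[90:300,180:400]; cv2.imwrite("pics/s1c.png",cv2.resize(a,None,fx=2.6,fy=2.6,interpolation=cv2.INTER_CUBIC))
E
```

```text
[-0.14  0.57 -0.27  1.85  0.21  0.75  1.36]
[-0.19  0.3  -0.19  1.94  0.07  0.92  1.47]
[ 0.11  0.46 -0.02  2.14  0.01  0.55  1.56]
[-0.38  0.43 -0.32  1.87  0.17  0.87  1.1 ]
[-0.07  0.57 -0.25  1.85  0.2   0.75  1.46]
[470.28286843 -82.17477645]
at t 8.14 tcp [470.9, -82.2, 4.1] F [-0.4, -0.1, -0.2] w 0.448 gf 0.0
grip t 8.86 tcp [470.3, -82.2, 3.5] F [0.2, -0.9, -0.2] w 0.007 gf 0.0
lift t 9.45 tcp [470.5, -82.1, 30.4] F [0.0, -0.7, -0.1] w 0.006 gf 0.0
front t 11.79 tcp [500.0, 146.9, 47.6] F [0.4, 0.7, 1.4] w 0.002 gf 0.0
in t 12.87 tcp [560.5, 167.5, 46.9] F [-0.1, 0.0, 0.1] w 0.002 gf 0.0
side at [-112.0, -898.0, 1107.0] fwd [0.44, 0.6, -0.67]
bent_tip [([568.8, -52.0, -1.4], 0.6)]
bent [([484.2, -78.9, 2.5], 0.62)]
```

View pics/s1c.png

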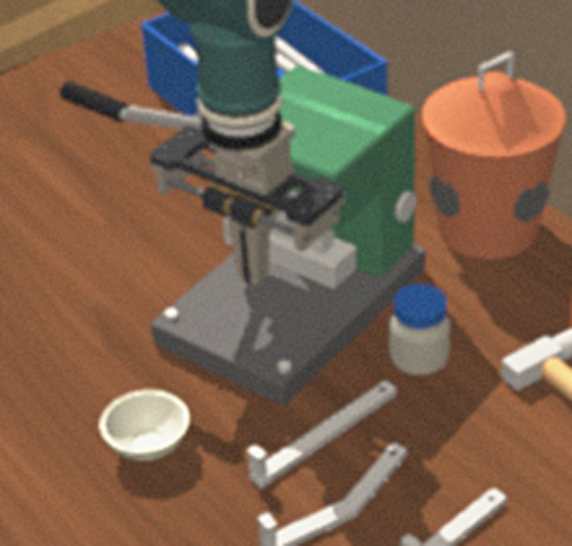

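The fingers shut to zero width, so nothing was gripped and the bent bracket still lies on the bench. The dry run did show that the gripper clears the press head. I'll go back, re-measure, and look at the grasp from close up.

```bash
python3 - <<'E'
from h import *
from fit import fit,L
robot.servo_line(press(-128,0,60),200); robot.servo_line(press(-128,0,150),250); grip(.45)
robot.movep([580,-100,330],down(174.5))
shot("wrist","pics/w3.png",["bent","bent_tip"])
for n,x0 in(("bent",[488,-83,.13]),("short",[544.8,-166.3,.138])):
    x,e=fit(n,x0,*L("w3")); print(n,x[:2].round(1),np.degrees(x[2]).round(1),round(e,3))
    if n=="bent": b=x
a=b[2]; l=np.array([-18*np.cos(np.radians(13)),18*np.sin(np.radians(13))])
g=b[:2]+[[np.cos(a),-np.sin(a)],[np.sin(a),np.cos(a)]]@l; print(g)
deg=np.degrees(a)-13
robot.movep([*g,120],down(deg+180)); robot.servo_line([*g,25],150); robot.hold(.2); st("pre")
shot("wrist","pics/w4.png",[])
shot("side","pics/s4.png",[])
c=cv2.imread("pics/s4.png")[220:340,250:400]
cv2.imwrite("pics/w4c.png",np.vstack([cv2.resize(cv2.imread("pics/w4.png"),(400,300)),cv2.resize(c,(400,300),interpolation=cv2.INTER_CUBIC)]))
E
```

```text
wrist at [507.0, -92.0, 536.0] fwd [0.26, -0.02, -0.97]
bent [([485.8, -84.8, -4.0], 0.64)]
bent_tip [([573.4, -51.7, -0.1], 0.73), ([386.7, 101.2, 1.3], 0.42)]
bent [491.9 -84. ] 8.5 0.172
short [ 544.8 -166.3] 7.9 0.068
[473.93272654 -82.56573699]
pre t 18.02 tcp [474.8, -82.7, 26.0] F [-0.6, -0.7, -0.2] w 0.45 gf 0.0
wrist at [402.0, -78.0, 232.0] fwd [0.26, -0.02, -0.96]
side at [-112.0, -898.0, 1107.0] fwd [0.44, 0.6, -0.67]
```

View pics/w4c.png

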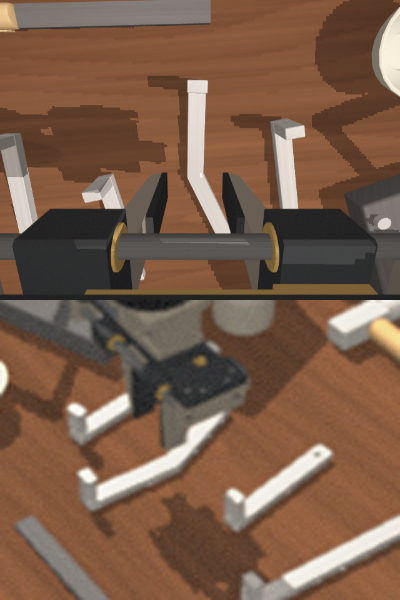

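The fingers straddle the bar beside the kink correctly (wrist picture, bar between pads at about (200,190)), so the miss was probably one of height. I'll try lower and watch the numbers.

```bash
python3 - <<'E'
from h import *
o=robot.observe(); x,y=472.,-82.4
for z in (2,.5):
    robot.servo_line([x,y,z],60); robot.hold(.15); st("z%g"%z)
    for w in (.3,.22,.17,.12):
        grip(w,15); o=st(" close %g"%w)
        if o["grip_force"]>3: break
    if o["grip_force"]>3: break
    grip(.45)
E
```

```text
z2 t 18.81 tcp [472.2, -82.5, 2.1] F [-0.5, -0.7, 0.8] w 0.451 gf 0.0
 close 0.3 t 19.21 tcp [472.1, -82.4, 2.1] F [-0.9, 0.2, 0.6] w 0.297 gf 0.0
 close 0.22 t 19.52 tcp [472.0, -82.4, 2.0] F [0.1, -0.9, -0.6] w 0.219 gf 0.0
 close 0.17 t 19.81 tcp [472.0, -82.4, 2.0] F [0.0, 0.2, 0.2] w 0.168 gf 0.0
 close 0.12 t 20.09 tcp [472.0, -82.4, 2.0] F [-0.1, -0.2, 0.3] w 0.121 gf 0.0
z0.5 t 21.1 tcp [472.0, -82.4, 0.5] F [-0.5, 0.2, -0.6] w 0.451 gf 0.0
 close 0.3 t 21.5 tcp [472.0, -82.4, 0.5] F [-0.8, -0.2, -0.5] w 0.299 gf 0.0
 close 0.22 t 21.82 tcp [472.0, -82.4, 0.5] F [-0.2, 1.1, 0.0] w 0.216 gf 0.0
 close 0.17 t 22.1 tcp [472.0, -82.4, 0.5] F [0.4, 0.8, -0.1] w 0.169 gf 0.0
 close 0.12 t 22.38 tcp [472.0, -82.4, 0.5] F [-0.6, -0.3, -0.5] w 0.122 gf 0.0
```

```bash
python3 - <<'E'
from h import *
from fit import proj
V=[]
T=np.array(robot.observe()["tcp_pos"])
for c,f in(("side","s5"),("scene","c5"),("wrist","w5")):
    im,K,R,t=shot(c,f"pics/{f}.png",["bent"] if c=="scene" else [])
    q=K@(R@T+t); u=(q[:2]/q[2]).round().astype(int); print(c,u)
    b=im[:,:,::-1].copy(); cv2.drawMarker(b,tuple(int(k) for k in u),(0,0,255),0,7,1)
    h,w=(60,80); y0=min(max(u[1]-h,0),480-2*h);x0=min(max(u[0]-w,0),640-2*w)
    V.append(cv2.resize(b if c=="wrist" else b[y0:y0+2*h,x0:x0+2*w],(400,300),interpolation=cv2.INTER_CUBIC))
cv2.imwrite("pics/v5.png",np.vstack([np.hstack(V[:2]),np.hstack([V[2],V[2]*0])]))
E
```

```text
side at [-112.0, -898.0, 1107.0] fwd [0.44, 0.6, -0.67]
side [309 289]
scene at [1142.0, -613.0, 1143.0] fwd [-0.49, 0.43, -0.75]
bent [([490.2, -82.1, -1.8], 0.86)]
scene [308 283]
wrist at [399.0, -77.0, 207.0] fwd [0.26, -0.02, -0.97]
wrist [313 269]
```

View pics/v5.png

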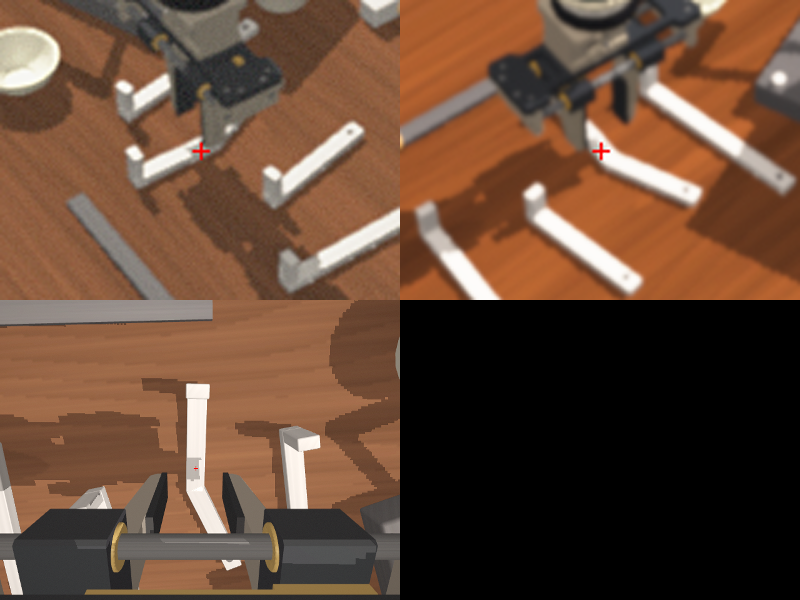

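That script ended by reopening the fingers to 0.45, so the picture shows them open. It also shows the open fingertips about 15–20 mm above the nominal TCP: in the scene panel the tips' midpoint is at (601,136) and the TCP cross at (600,150). The tips retract as the gripper opens. I'll step down with light force checks, then close.

```bash
cat >> h.py <<'E'
def probe(x,y,w,z0,zmin,thr=2.5,step=1.5):
    grip(w,15); robot.servo_line([x,y,z0],80); robot.hold(.1)
    f0=robot.observe()["contact_force"][2]; z=z0
    while z>zmin:
        z-=step; robot.servo_line([x,y,z],30); f=robot.observe()["contact_force"][2]-f0
        if abs(f)>thr: break
    st("probe z=%.1f f=%.1f"%(z,f)); return z
E
python3 - <<'E'
from h import *
x,y=472.,-82.4
z=probe(x,y,.27,1,-16)
E
```

```text
probe z=-17.0 f=-0.9 t 26.98 tcp [471.9, -82.4, -17.1] F [0.2, 0.3, -0.3] w 0.273 gf 0.0
```

```bash
python3 - <<'E'
from h import *
for w in(.22,.18,.14):
    grip(w,15); o=st("c%g"%w)
    if o["grip_force"]>3: break
E
```

```text
c0.22 t 27.26 tcp [472.0, -82.4, -17.0] F [0.4, 0.6, 0.9] w 0.219 gf 0.0
c0.18 t 27.52 tcp [472.0, -82.4, -17.0] F [-0.7, 0.5, 0.3] w 0.179 gf 0.0
c0.14 t 27.79 tcp [472.0, -82.4, -17.0] F [0.2, -0.3, -0.6] w 0.136 gf 0.0
```

```bash
python3 - <<'E'
from h import *
V=[]
o=st("now"); T=np.array(o["tcp_pos"]); print(np.round(o["joints"],3).tolist())
for c,f in(("side","s6"),("scene","c6"),("wrist","w6")):
    im,K,R,t=shot(c,f"pics/{f}.png",["bent"] if c=="scene" else [])
    if c=="wrist": print("f",K[0,0],K[1,1],"TCP in cam",(R@T+t).round(1))
    b=im[:,:,::-1].copy(); S=1 if c=="wrist" else 4
    b=cv2.resize(b,None,fx=S,fy=S,interpolation=cv2.INTER_CUBIC)
    for dz,col in((0,(0,0,255)),(17,(255,0,0)),(37,(0,255,0))):
        q=K@(R@(T+[0,0,dz])+t); u=(q[:2]/q[2]*S).round().astype(int); cv2.drawMarker(b,(int(u[0]),int(u[1])),col,1,11,1)
    if c=="wrist": V.append(cv2.resize(b,(400,300))); continue
    V.append(b[u[1]-150:u[1]+150,u[0]-200:u[0]+200])
cv2.imwrite("pics/v6.png",np.vstack([np.hstack(V[:2]),np.hstack([V[2],V[2]*0])]))
E
```

```text
now t 27.79 tcp [472.0, -82.4, -17.0] F [0.2, -0.3, -0.6] w 0.136 gf 0.0
[0.066, 0.5, 0.045, 2.14, -0.044, 0.503, 1.636]
side at [-112.0, -898.0, 1107.0] fwd [0.44, 0.6, -0.67]
scene at [1142.0, -613.0, 1143.0] fwd [-0.49, 0.43, -0.75]
bent [([489.0, -84.2, 0.3], 0.65)]
wrist at [399.0, -77.0, 190.0] fwd [0.26, -0.02, -0.97]
f 389.5141726147661 389.5141726147661 TCP in cam [  0.6  16.7 218.5]
```

View pics/v6.png

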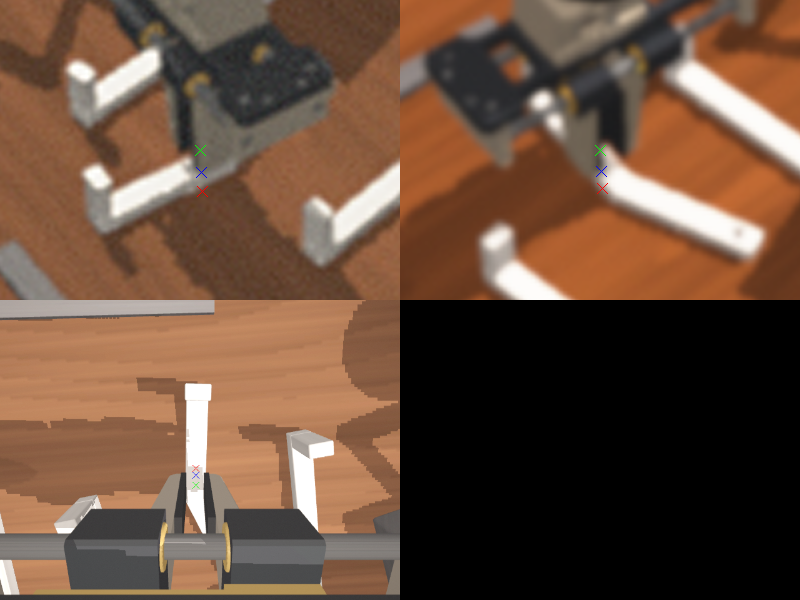

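The tips really sit well behind the nominal TCP. In w1 the 92 mm opening spans 199 px, so the tips are at about 180 mm depth against 218 mm for the TCP, and in the v6 scene panel they are just above the bar top. I'll keep probing down to the bench, back off, and grip.

```bash
python3 - <<'E'
from h import *
x,y=472.,-82.4
z=probe(x,y,.27,-20,-42,2.5,1.5)
robot.servo_line([x,y,z+4],60)
grip(0,15); o=st("grip")
E
```

```text
probe z=-36.5 f=10.0 t 31.48 tcp [472.2, -82.4, -35.7] F [-3.0, 0.9, 9.6] w 0.268 gf 5.1
grip t 32.02 tcp [471.9, -82.3, -32.6] F [-0.0, 0.5, 0.9] w 0.17 gf 15.0
```

The bent bracket is gripped: width 0.17 is 15.6 mm, which matches the bar. The tips lie about 35.5 mm behind the reported TCP, so the heights shift accordingly. Now I'll insert it.

```bash
cat >> h.py <<'E'
ZG=-32.5   # TCP z when holding a bracket lying at z=0
def place(x,y,off=65):
    r=down(PA+180)
    robot.movep(press(x-off,y,90),r); robot.servo_line(press(x-off,y,ZG+43),200); o=st("front")
    robot.servo_line(press(x,y,ZG+43),90); st("in")
    robot.servo_line(press(x,y,ZG+31.5),60); robot.hold(.1); o=st("low")
    z=ZG+31.5
    while o["contact_force"][2]<4 and z>ZG+28.5:
        z-=.5; robot.servo_line(press(x,y,z),30); o=robot.observe()
    st("down %.1f"%z); grip(.26); st("rel")
    robot.servo_line(press(x,y,z+46),150); robot.servo_line(press(x-off,y,90),250); st("out")
E
python3 - <<'E'
from h import *
grip(0,40); robot.servo_line([472,-82.4,-10],60); o=st("lift")
if o["grip_width"]>.1:
    robot.servo_line([472,-82.4,80],200); st("up"); place(-63,0)
    shot("side","pics/s7.png",["bent","bent_tip"])
E
```

```text
lift t 32.76 tcp [472.3, -82.4, -9.6] F [-0.0, -0.3, -3.5] w 0.167 gf 40.0
up t 33.36 tcp [471.2, -82.3, 79.3] F [-1.2, -0.4, -3.9] w 0.167 gf 40.0
front t 34.83 tcp [499.8, 146.4, 10.8] F [0.0, 0.8, -2.5] w 0.167 gf 40.0
in t 35.71 tcp [560.4, 167.4, 10.4] F [-1.5, 0.3, -4.1] w 0.166 gf 40.0
low t 36.15 tcp [560.8, 167.6, -1.2] F [0.4, -0.2, -2.9] w 0.162 gf 40.0
down -3.5 t 37.4 tcp [561.1, 167.7, -2.6] F [-2.7, -0.9, 6.8] w 0.168 gf 40.0
rel t 37.73 tcp [561.2, 167.7, -3.6] F [0.1, 0.2, 0.2] w 0.259 gf 0.0
out t 38.67 tcp [499.3, 147.6, 89.7] F [0.4, -0.4, 0.6] w 0.258 gf 0.0
side at [-112.0, -898.0, 1107.0] fwd [0.44, 0.6, -0.67]
bent [([576.8, 172.7, 29.1], 0.79)]
bent_tip [([640.9, 237.9, 29.0], 0.92), ([482.9, 311.3, 248.9], 0.29)]
```

The bent bracket is in the press at about (577,173), z 29, as planned. Now the short one.

```bash
python3 - <<'E'
from h import *
x,y=525.0,-169.05
robot.movep([x,y,60],down(7.9+180)); grip(.3,40); robot.servo_line([x,y,-15],150); robot.servo_line([x,y,ZG],60); robot.hold(.1); st("at")
grip(0,40); o=st("grip"); robot.servo_line([x,y,-10],60); o=st("lift")
if o["grip_width"]>.1:
    robot.servo_line([x,y,80],200); place(-63,-50)
    shot("side","pics/s8.png",["short","short_tip","bent","bent_tip"])
    shot("wrist","pics/w8.png",["short","bent"])
E
```

```text
at t 41.49 tcp [525.1, -169.1, -32.4] F [0.4, -0.5, -0.6] w 0.299 gf 0.0
grip t 41.83 tcp [525.2, -169.0, -32.3] F [-0.5, -0.2, 0.7] w 0.166 gf 40.0
lift t 42.36 tcp [525.2, -169.1, -9.6] F [0.0, -0.1, -1.3] w 0.168 gf 40.0
front t 44.56 tcp [515.2, 99.0, 10.7] F [-0.2, 0.6, -1.7] w 0.165 gf 40.0
in t 45.43 tcp [575.8, 119.8, 10.4] F [0.3, 0.7, -2.2] w 0.163 gf 40.0
low t 45.88 tcp [576.1, 119.9, -1.3] F [0.9, -0.0, -1.5] w 0.167 gf 40.0
down -3.0 t 46.88 tcp [576.5, 120.0, -2.3] F [-2.5, -0.4, 5.7] w 0.164 gf 40.0
rel t 47.21 tcp [576.5, 120.1, -3.1] F [0.2, -0.3, -0.7] w 0.262 gf 0.0
out t 48.14 tcp [514.6, 100.0, 89.7] F [0.6, -0.5, 0.6] w 0.259 gf 0.0
side at [-112.0, -898.0, 1107.0] fwd [0.44, 0.6, -0.67]
short [([598.8, 129.2, 28.4], 0.77), ([711.6, -389.9, 1.1], 0.56)]
short_tip [([654.8, 143.3, 29.6], 0.87)]
bent [([570.8, 175.2, 32.2], 0.81), ([616.2, 187.0, 65.3], 0.72)]
bent_tip [([616.6, 186.4, 63.7], 0.24)]
wrist at [445.0, 77.0, 296.0] fwd [0.25, 0.08, -0.97]
short [([596.6, 121.8, 30.6], 0.7)]
bent []
```

Both brackets are in the press; the short one's tip is at about (655,143), under the jaw. Now the lever.

```bash
python3 - <<'E'
from h import *
r=down(PA+180); OFF=35.5
def arc(th):
    p=np.radians(35)-th; return press(30-150*np.cos(p),160,165+150*np.sin(p)+10-OFF)
robot.servo_line(press(-128,-50,305),350); grip(0,20)
robot.movep(arc(0)+[0,0,70],r); robot.servo_line(arc(0)+[0,0,6],150); st("above")
f0=robot.observe()["contact_force"][2]
for th in np.linspace(.1,1.05,8):
    robot.servo_line(arc(th),100); o=robot.observe(); f=o["contact_force"][2]-f0; print(round(th,2),round(f,1))
    if f>25: break
d=0
while f<18 and d<15:
    d+=1.5; robot.servo_line(arc(1.05)-[0,0,d],40); f=robot.observe()["contact_force"][2]-f0
print("extra",d,round(f,1)); robot.hold(.15); st("stop")
shot("side","pics/s9.png",["lever_grip"])
E
```

```text
above t 51.24 tcp [484.3, 310.0, 232.2] F [0.1, -0.4, 0.5] w 0.003 gf 0.0
0.1 4.9
0.24 5.1
0.37 4.6
0.51 3.1
0.64 5.3
0.78 6.0
0.91 6.5
1.05 7.8
extra 4.5 19.3
stop t 54.94 tcp [472.1, 307.5, 74.8] F [-5.5, -1.5, 19.8] w 0.004 gf 9.7
side at [-112.0, -898.0, 1107.0] fwd [0.44, 0.6, -0.67]
lever_grip [([469.3, 308.8, 100.8], 0.71)]
```

The lever is at its stop: the grip is at z≈101 and the force rises from 8 to 19 N. Now I'll let it come back up and check.

```bash
python3 - <<'E'
from h import *
OFF=35.5
def arc(th):
    p=np.radians(35)-th; return press(30-150*np.cos(p),160,165+150*np.sin(p)+10-OFF)
for th in (.8,.5,.25,0): robot.servo_line(arc(th),120)
robot.servo_line(arc(0)+[0,0,70],200); robot.movep(press(-230,60,300),down(PA+180)); robot.hold(.3); st("away")
im,*_=shot("side","pics/s10.png",["lever_grip","short","short_tip","bent","bent_tip","good_a"])
shot("scene","pics/c10.png",["lever_grip","short_tip","bent","good_a"])
a=cv2.imread("pics/s10.png")[80:420,180:500]; cv2.imwrite("pics/fin.png",cv2.resize(a,(560,595),interpolation=cv2.INTER_CUBIC))
E
```

```text
away t 58.5 tcp [384.0, 174.1, 299.6] F [0.0, 0.2, -0.4] w 0.006 gf 0.0
side at [-112.0, -898.0, 1107.0] fwd [0.44, 0.6, -0.67]
lever_grip [([483.3, 309.0, 252.7], 0.59)]
short [([599.8, 130.7, 27.5], 0.7), ([639.8, 238.6, 27.3], 0.49)]
short_tip [([655.4, 144.7, 31.5], 0.54)]
bent [([575.4, 173.7, 32.9], 0.57)]
bent_tip [([640.6, 236.9, 29.6], 0.87)]
good_a [([525.0, -263.3, -1.3], 0.82), ([527.1, 13.4, -2.0], 0.7), ([509.4, -350.3, -5.0], 0.63)]
scene at [1142.0, -613.0, 1143.0] fwd [-0.49, 0.43, -0.75]
lever_grip [([483.0, 310.2, 244.6], 0.86), ([340.2, -191.3, -7.3], 0.66), ([670.3, 40.3, 0.9], 0.43)]
short_tip [([655.3, 144.6, 26.1], 0.79)]
bent [([579.5, 173.3, 29.7], 0.87)]
good_a [([529.2, 11.5, -2.6], 0.96), ([522.9, -262.9, -6.3], 0.77), ([625.2, 184.8, 65.4], 0.64)]
```

View pics/fin.png

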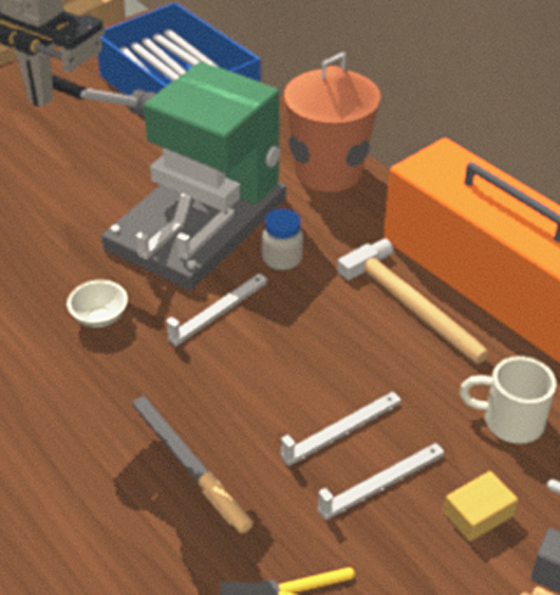

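The final picture shows both bad brackets on the bed under the jaw (around (165,225) and (205,235)) with their tabs outside. The lever is back home, and the three good brackets and the other things are undisturbed. I'm handing it in.

```bash
python3 -c "
from cell import robot
print(robot.job_done())"
```

```text
the job is handed in; nothing more can be done
None
```

The job is handed in, at about 59 s of the 72 s allowed: the short and bent brackets lie side by side in the press, plain ends under the jaw, the lever went down to its stop and came back up, and the final pictures showed the three good brackets and the other things undisturbed.

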